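# Press the tiles of a serving board flush with a sprung block

### The arm

A 6-joint arm with a two-finger parallel gripper is mounted at the origin on the work surface. World frame = base frame: x ahead of the robot, y to its left, z up, the work surface at z = 0. Lengths are in mm, angles in rad, forces in N, time in s.
With the tool pointing down it reaches from about 375 to 975 mm from the base axis. Payload 3.8 kg.
Tool frame: the origin (TCP) lies at the very end of the fingers, on their centre line; the grasp point (between the pads) lies hold_point_z behind it (hold_point_z is the distance from the TCP to the grasp point, in mm); x points along the fingers, y is the direction in which the jaws open and shut, and the axes are right-handed (so a half turn about x gives the same grasp; the last joint's range is limited). The gripper opens to 85 mm and grips with 20 to 120 N. Pads are 22 mm wide; open, the fingers measure 114 mm over their backs; the gripper's body (76 mm by 85 mm) begins 54 mm behind the grasp point. The pads swing forward as they close: fully open they stand 13 mm farther back than shut.
Start: joints at [-1.167, 0.264, 1.604, -0, 1.274, -0.037], TCP at [287.992, -610.474, 231.28] pointing down, gripper open.
Joint ranges: [-2.63, 2.63], [-0.94, 2.18], [0.31, 2.57], [-1.31, 4.45], [0, 2.66], [-2.55, 2.55]. Speed limits (rad/s): [2.57, 2.57, 3.14, 3.14, 3.14, 3.14].

### API

Orientations are given as a 3x3 rotation matrix whose columns are the frame's x, y, z axes.
In Python, from plant import get_obs, read_camera, calibration, hand_in, hold_point_z gives the robot as it stands. The module is installed in compiled form; this text tells all that it offers.
- The arm moves only by the tool servo_tool, never from a script. Its argument "plan" is a list of rows, each a list of 5 numbers: the shift along the world's x, y, z in cm, then the turn about the world's z in degrees, then the opening in per cent of the stroke, from 0 (shut) to 100 (fully open). In form: [[tx, ty, tz, yaw, jaw], ...]. A call has 1 to 8 rows; each row is the pose to reach, as a shift and turn from the pose measured when the call began; what a row does not reach only later rows make up. A row lasts 1/12 s, in which the tool goes at most 41.7 mm and 7.16 degrees, less where a joint would pass 70% of its speed; a pose out of reach is approached as far as the arm can. A call with a gripper value outside its range is refused whole. The fingers move at their own pace and stop on an object; "newtons" is the grip in N (left out, the last holds). Time passes only in rows, so rows that repeat a pose let the fingers close. It gives the time, the measured TCP pose, the force and the opening at its end, in the units of the state.
- get_obs(): the state, without advancing time (a new reading comes with each control period).
- read_camera(name): name is "side" or "top"; returns the picture (400x640x3 uint8, red, green, blue); there is no depth.
- calibration(name): a dict with "fov_y" (degrees; the focal length in pixels is half the picture's height over the tangent of half this angle, whatever the lens; pixels are square), "cx", "cy" (the principal point, pixels), "k1" (the pictures are not rectified: a ray, as slopes to the right and down, at radius r is drawn at 1 + k1 r^2 times it, then the intrinsics apply), "R" (3x3) and "t" (3): a world point X has camera coordinates R X + t. Camera axes: x right, y down, z forward; pixel columns grow to the right and rows downward; lengths in mm; the calibration is good to about 2 mm. A picture is of the moment at which its call begins. calibration takes no time and is no camera call.
- hand_in(): hands the job in, once; it reports no verdict.
The state is a dict: "time": time; "qpos": joint angles; "joint_vel": joint speeds; "joint_torque": joint torques, N m; "tool_pos": TCP position; "ee_rot": TCP orientation; "ft_force": force on the tool from outside, world axes, zero at the start; "moment": the same for the moment, N m; "grip_width": finger opening in mm.
Only numpy, scipy, OpenCV 4.12 (cv2) and the standard library are available. Lean on these libraries where they do the work, as an engineer would, in place of code of your own. Each camera call takes 0.05 s, during which the arm holds its last target.

### The job

On the shop counter lies a wooden serving board whose five freshly laid tiles still stand proud of the rim. Take the sprung pressing block from its tray, set it down on the tile next to the board's round hanging tab and slide it slowly along the row to the last tile, keeping a steady moderate pressure all the way without lifting, so that every tile ends flush with the wooden rim. Then stand the block upright in its tray again; touch the board and tiles only with the block, never press so hard that the spring bottoms out, and leave the glassware and mug alone.

Things in the scene. Friction and masses are not known exactly. Their poses are not given: they have to be found in the camera images.
- board: Fixed wooden serving board, 270 x 100 mm, rim 24 mm high, with five white 44 mm square tiles in a row along its x axis, centres at x = +92, +46, 0, -46, -92 mm, y = 0. Origin: underside, below the middle tile; z up. +x points to the round hanging tab (70 mm across, centre 150 mm from the origin, dark hole). Tile tops are 24 mm above the counter when flush, up to 29 mm when proud.
- press: Loose sprung pressing block, 270 g, standing in the tray. Origin: centre of the sole's underside with the spring relaxed; z up. Pale wooden grip 60 (x) x 32 (y) x 48 mm, from 34 to 82 mm above the origin: grip it across y. Below it a black sole, 36 mm wide, flat for 30 mm along x, turned up at both x ends (76 mm in all): slide it along x, either way. This pose is the grip's.
- sole (a joint): Spring of the pressing block: how far (m) the sole is pushed up towards the grip, 0 (relaxed) to 0.016 (bottomed out). Force 3.6 N plus 1.2 N per mm, so 8 mm gives about 13 N, 16 mm 23 N. With the sole on a surface and the spring pushed in by d, the block's origin is d below that surface.
- tray: Open wooden tray for the pressing block, 130 x 90 mm outside, 14 mm high, walls and floor 5 mm thick. Origin: centre of the underside; x along the long side. Fixed. At the start the block stands in it, roughly along it.
- tumbler: Bystander: amber glass tumbler, 72 mm across, 95 mm high, loose; origin under its centre.
- mug: Bystander: white mug, 76 mm across, 85 mm high, loose, handle at its +y; origin under its centre.
- shade: Bystander: green glass lamp shade, 156 mm across, 95 mm high, loose; origin under its centre.
- books: Bystander: two small books, stacked, 124 x 88 mm, 44 mm high, fixed; origin under the centre.
- tile1 (a joint): Tile 1 of the row, counted from the hanging tab: how far it is pressed in (m). 0 = 5 mm proud, 0.005 = flush with the rim and at its stop. Stiff in its bed: it starts to sink above 5 N on it, sinks faster the harder it is pressed (12 N: 5 mm in about 0.1 s) and stays where it is left.
- tile2 (a joint): Tile 2 of the row, counted from the hanging tab: how far it is pressed in (m). 0 = 5 mm proud, 0.005 = flush with the rim and at its stop. Stiff in its bed: it starts to sink above 5 N on it, sinks faster the harder it is pressed (12 N: 5 mm in about 0.1 s) and stays where it is left.
- tile3 (a joint): Tile 3 of the row, counted from the hanging tab: how far it is pressed in (m). 0 = 5 mm proud, 0.005 = flush with the rim and at its stop. Stiff in its bed: it starts to sink above 5 N on it, sinks faster the harder it is pressed (12 N: 5 mm in about 0.1 s) and stays where it is left.
- tile4 (a joint): Tile 4 of the row, counted from the hanging tab: how far it is pressed in (m). 0 = 5 mm proud, 0.005 = flush with the rim and at its stop. Stiff in its bed: it starts to sink above 5 N on it, sinks faster the harder it is pressed (12 N: 5 mm in about 0.1 s) and stays where it is left.
- tile5 (a joint): Tile 5 of the row, counted from the hanging tab: how far it is pressed in (m). 0 = 5 mm proud, 0.005 = flush with the rim and at its stop. Stiff in its bed: it starts to sink above 5 N on it, sinks faster the harder it is pressed (12 N: 5 mm in about 0.1 s) and stays where it is left.
Not all that is in view belongs to the job. There is more than one size of the press; the one meant has the size given above.

How it is judged:
By the outcome, as a careful person would: the job done as asked, in the order asked, and still so for the second after the job is handed in, with the robot touching nothing.
It also fails if it takes over 61 s, if anything falls off the work surface, if the arm or the gripper's body presses on something with over 40 N, if the wrist force passes 120 N, or if a joint passes its speed limit or range.

## Working session

There is one attempt and no reset: what is moved stays moved. The work goes in short steps, Python scripts to look and compute and a tool call to move; the robot and the scene stay as the last step left them, time stands still between calls to the robot, and variables do not carry over. Pictures are saved under pics/ and viewed, and the job is handed in when it is done.

Besides the shell and the picture viewer there is one more tool, called after "Emit:" by a JSON object that holds its "fn" and its "kwargs", one argument or row to a line. servo_tool: Moves the arm, as the interface text tells. Its arguments: {"type":"object","properties":{"plan":{"type":"array","items":{"type":"array","items":{"type":"number"}}},"newtons":{"type":"number"}},"required":["plan"]}

```bash
mkdir -p pics; python3 - <<'E'
from plant import *
import cv2,numpy as np
o=get_obs();print({k:np.round(v,3).tolist() for k,v in o.items()});print(hold_point_z)
for n in("top","side"):
    im=read_camera(n);np.save(f"pics/{n}0.npy",im);cv2.imwrite(f"pics/{n}0.png",im[:,:,::-1]);print(n,calibration(n))
E
```

```text
{'time': 0.0, 'qpos': [-1.167, 0.265, 1.605, -0.0, 1.274, -0.037], 'joint_vel': [0.001, 0.001, -0.001, -0.001, 0.001, 0.002], 'joint_torque': [0.002, -51.512, -36.731, 0.0, 0.013, 0.0], 'tool_pos': [287.7, -609.808, 229.945], 'ee_rot': [[-0.001, 0.427, -0.904], [0.002, -0.904, -0.427], [-1.0, -0.002, -0.0]], 'ft_force': [0.121, -0.203, 0.276], 'moment': [0.018, 0.031, -0.002], 'grip_width': 85.581}
18.700000000000003
top {'fov_y': 52.85894250162569, 'cx': 316.7857333159406, 'cy': 201.8472728517127, 'k1': -0.0940059348443574, 'R': array([[ 0.00298755, -0.99979577, -0.01998725],
       [-0.99535629, -0.00105005, -0.09625361],
       [ 0.09621296,  0.020182  , -0.99515614]]), 't': array([ -56.24089106,  536.54645825, 1317.4128453 ])}
side {'fov_y': 45.67971872654037, 'cx': 332.08308611769723, 'cy': 203.7665725987764, 'k1': -0.06196316355788753, 'R': array([[-0.84612514, -0.53246082,  0.02361609],
       [-0.27974388,  0.40594849, -0.87002826],
       [ 0.45366904, -0.74275925, -0.49243588]]), 't': array([ 412.8462113 ,  213.38221745, 1084.77993655])}
```

View pics/top0.png

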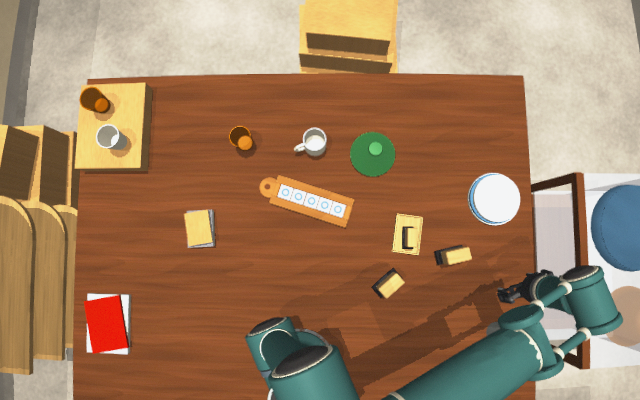

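View pics/side0.png

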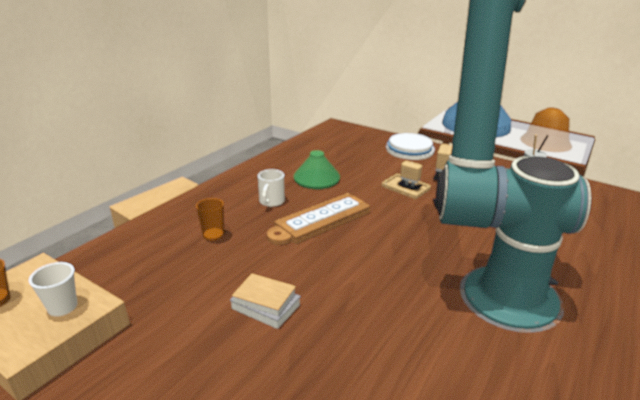

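```bash
cat > h.py <<'E'
import numpy as np,cv2
from plant import calibration
def K(c):
    f=200/np.tan(np.radians(c["fov_y"])/2); return np.array([[f,0,c["cx"]],[0,f,c["cy"]],[0,0,1]])
def ray(n,uv):
    c=calibration(n);p=cv2.undistortPoints(np.array(uv,float).reshape(-1,1,2),K(c),np.array([c["k1"],0,0,0])).reshape(-1,2)
    R=c["R"];o=-R.T@c["t"];d=np.c_[p,np.ones(len(p))]@R
    return o,d
def plane(n,uv,z):
    o,d=ray(n,uv);return o+d*((z-o[2])/d[:,2])[:,None]
def proj(n,X):
    c=calibration(n);return cv2.projectPoints(np.array(X,float).reshape(-1,1,3),cv2.Rodrigues(c["R"])[0],c["t"],K(c),np.array([c["k1"],0,0,0]))[0].reshape(-1,2)
E
python3 - <<'E'
import cv2,numpy as np
t=np.load("pics/top0.npy");s=np.load("pics/side0.npy")
def crop(im,x,y,w,h,k,n): cv2.imwrite(n,cv2.resize(im[y:y+h,x:x+w],None,fx=k,fy=k,interpolation=cv2.INTER_CUBIC)[:,:,::-1])
crop(t,365,200,120,110,5,"pics/c1.png")
crop(t,250,165,120,70,6,"pics/c2.png")
crop(s,370,130,100,80,7,"pics/c3.png")
E
```

```text
(no output)
```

View pics/c1.png

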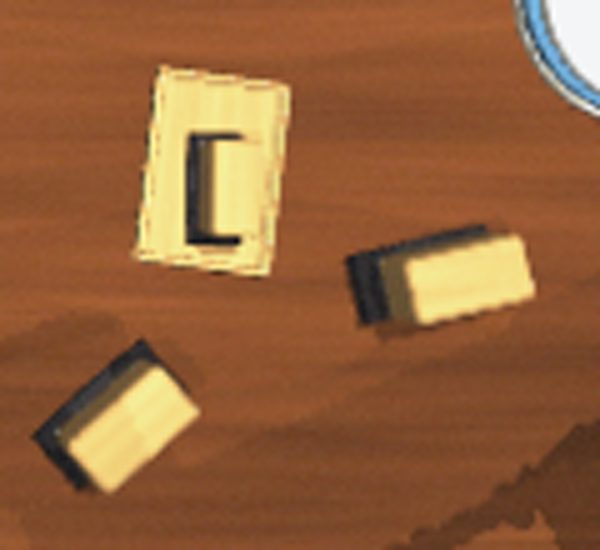

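View pics/c2.png

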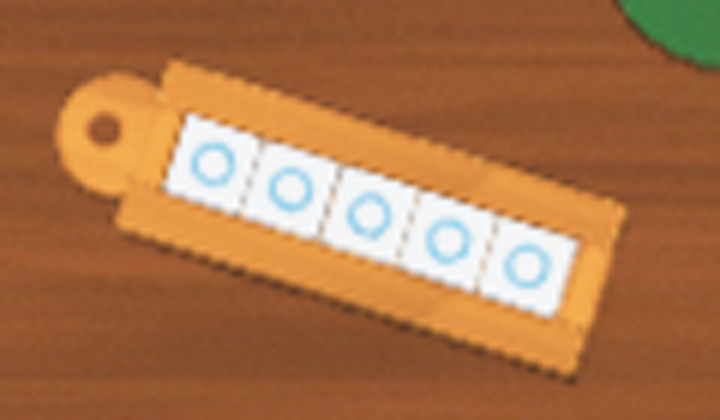

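View pics/c3.png

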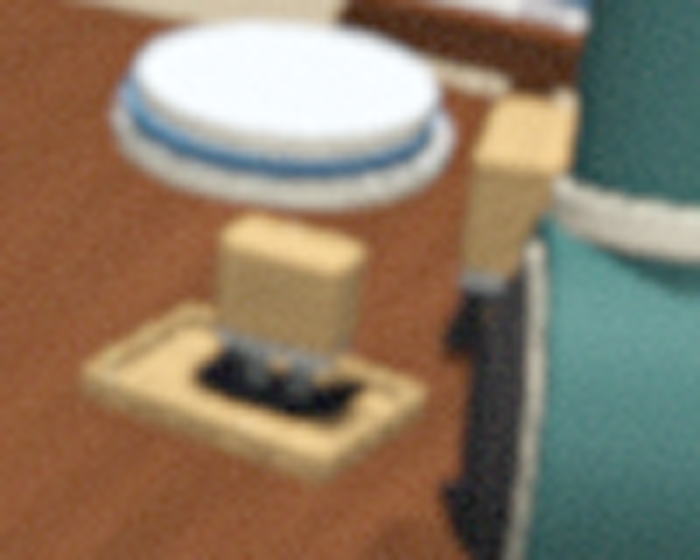

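```bash
python3 - <<'E'
import cv2,numpy as np
from h import *
t=np.load("pics/top0.npy");s=np.load("pics/side0.npy")
for n,im,roi in(("top",t,(270,175,90,55)),("side",s,(275,190,100,50))):
    x,y,w,h=roi;c=im[y:y+h,x:x+w].astype(int)
    m=((c[...,2]>110)).astype(np.uint8)
    m=cv2.morphologyEx(m,cv2.MORPH_CLOSE,np.ones((3,3)))
    k,l,st,_=cv2.connectedComponentsWithStats(m);i=1+st[1:,4].argmax()
    cn,_=cv2.findContours((l==i).astype(np.uint8),cv2.RETR_EXTERNAL,cv2.CHAIN_APPROX_NONE)
    P=plane(n,cn[0].reshape(-1,2)+[x,y],29)
    r=cv2.minAreaRect(P[:,:2].astype(np.float32));print(n,st[i],"tiles rect",r)
    # blue rings
    b=((c[...,2]-c[...,0])>25).astype(np.uint8);k,l,st,ce=cv2.connectedComponentsWithStats(b)
    for j in range(1,k):
        if st[j,4]>8: print(st[j,4],ce[j]+[x,y],plane(n,[ce[j]+[x,y]],29)[0].round(1))
# tray outline in top
x,y,w,h=385,205,45,55
c=t[y:y+h,x:x+w];hsv=cv2.cvtColor(c,cv2.COLOR_RGB2HSV)
m=((hsv[...,2]>170)&(hsv[...,1]<150)).astype(np.uint8)
dark=(c.max(2)<70).astype(np.uint8)
cn=max(cv2.findContours(m,cv2.RETR_EXTERNAL,cv2.CHAIN_APPROX_NONE)[0],key=cv2.contourArea)
P=plane("top",cn.reshape(-1,2)+[x,y],14);print("tray",cv2.minAreaRect(P[:,:2].astype(np.float32)))
for r in range(15,50): print(r+y,''.join('%4d'%v for v in c[r,8:35].sum(1)//3))
E
```

```text
top [  7   9  70  34 983] tiles rect ((540.5143432617188, -36.91680145263672), (230.36727905273438, 47.569576263427734), 71.62572479248047)
27 [284.92592593 192.18518519] [568.6  51.4  29. ]
27 [297.96296296 196.07407407] [555.6   7.6  29. ]
29 [311.03448276 200.27586207] [541.5 -36.1  29. ]
32 [324.15625 204.53125] [527.4 -79.8  29. ]
27 [337.55555556 209.07407407] [ 512.3 -124.3   29. ]
side [ 11   6  74  35 934] tiles rect ((540.1141967773438, -35.40666961669922), (242.0535125732422, 63.07193374633789), 71.91704559326172)
tray ((431.0209045410156, -356.786865234375), (93.58004760742188, 130.3732452392578), 82.36917877197266)
220   94  96  80 210 187 206 206 203 203 202 199 200 205 205 205 209 204 201 200 205 204 201 202 202 207 206 205
221   91  92  73 210 191 206 205 203 202 201 198 199 205 205 206 209 202 200 201 205 204 201 201 201 205 208 204
222   93  89 100 210 200 208 204 201 200 202 200 199 206 204 207 208 203 201 201 206 203 201 200 201 205 206 204
223   89  90 124 218 203 206 205 201 200 202 200 201 204 205 207 206 203 202 203 206 204 203 201 200 206 206 199
224   90  86
[... 2790 characters left out ...]
07 204 202 176 189 191
249  203 201 207 206 205 201 205 209 205 200 195 157 153 147 145 127 126 123 125 172 209 206 204 202 182 166 155
250  143 180 177 205 203 200 207 208 205 203 206 201 156 152 157 160 159 157 161 189 210 205 204 195 177 178 149
251  210 205 203 204 207 180 179 179 183 160 186 208 201 200 204 208 207 204 207 210 209 205 205 185 176 194 149
252  107  99 110 117 148 162 177 209 203 203 203 206 190 182 174 189 181 188 209 210 209 206 205 181 179 189 118
253   96  95  98  94 102 100  85  91  86  98 104 130 163 181 204 198 202 206 200 180 176 163 168 155 184 192 103
254   96  95  96  92  91  92  95  95  91  95  96  95  96  93  70  55  67  92 126 158 182 200 198 199 207 182  98
```

```bash
python3 - <<'E'
import numpy as np,cv2
from h import *
P=plane("top",[[412.3,237.05],[407.2,229],[407.05,245]],87);print(P.round(1));d=P[1]-P[2];print(np.degrees(np.arctan2(d[1],d[0])))
a=np.radians(0);
for yaw in(-1,-7): 
  c=P[0];a=np.radians(yaw);R=np.array([[np.cos(a),-np.sin(a)],[np.sin(a),np.cos(a)]])
  Q=[[*(c[:2]+R@[sx*30,sy*16]),z] for z in(87,39) for sx,sy in((1,1),(1,-1),(-1,-1),(-1,1))]
  print(((proj("side",Q)-[370,130])*7).round(0).tolist(),proj("top",Q[:4]).round(1).tolist())
# tray check
for z,n in((14,"top"),):
  for u in([396.8,213.2],[423,217.3],[418.5,254.8],[392.2,251.5]): print(plane(n,[u],z).round(1))
# bystanders approx
for nm,u,z in(("mug",(315,142),85),("tumbler",(240,138),95),("shade",(373,153),60),("plate",(494,198),30)):print(nm,plane("top",[u],z).round(0))
E
```

```text
[[ 419.2 -358.7   87. ]
 [ 444.7 -342.8   87. ]
 [ 394.2 -341.6   87. ]]
-1.3929078406187676
[[215.0, 235.0], [246.0, 211.0], [366.0, 244.0], [337.0, 268.0], [205.0, 330.0], [236.0, 305.0], [354.0, 339.0], [325.0, 365.0]] [[407.3, 227.5], [417.3, 227.6], [417.3, 246.7], [407.2, 246.5]]
[[215.0, 232.0], [252.0, 210.0], [366.0, 247.0], [330.0, 270.0], [205.0, 327.0], [242.0, 304.0], [354.0, 343.0], [318.0, 366.0]] [[408.3, 227.0], [418.3, 228.2], [416.3, 247.1], [406.3, 245.9]]
[[ 499.8 -323.6   14. ]]
[[ 486.  -411.8   14. ]]
[[ 360.9 -394.4   14. ]]
[[ 372.  -306.5   14. ]]
mug [[726. -50.  85.]]
tumbler [[738. 193.  95.]]
shade [[ 695. -240.   60.]]
plate [[ 550. -651.   30.]]
```

Emit:
{"fn": "servo_tool", "kwargs": {
  "plan": [
    [3.3,6.3,0,-7,100],
    [6.6,12.5,0,-14,100],
    [9.9,18.8,0,-20,100],
    [13.1,25.1,-2,-26.7,100],
    [13.1,25.1,-6,-26.7,100],
    [13.1,25.1,-10,-26.7,100],
    [13.1,25.1,-10,-26.7,100],
    [13.1,25.1,-10,-26.7,100]
  ],
  "newtons": 80
}}

```text
time: 0.77
tool_pos: [418.3, -355.0, 127.1]
ee_rot: [[-0.002, -0.024, -1.0], [0.005, -1.0, 0.024], [-1.0, -0.005, 0.002]]
ft_force: [-0.4, 0.5, -0.3]
grip_width: 85.5
```

Emit:
{"fn": "servo_tool", "kwargs": {
  "plan": [
    [0.1,-0.4,0,0,100],
    [0.1,-0.4,-2.5,0,100],
    [0.1,-0.4,-5,0,100],
    [0.1,-0.4,-5,0,100],
    [0.1,-0.4,-5,0,100]
  ]
}}

```text
time: 1.18
tool_pos: [418.0, -358.5, 76.0]
ee_rot: [[-0.005, -0.024, -1.0], [0.008, -1.0, 0.024], [-1.0, -0.008, 0.005]]
ft_force: [-0.2, 0.4, 0.3]
grip_width: 85.2
```

```bash
python3 - <<'E'
from plant import *
import cv2,numpy as np
o=get_obs();print(o["tool_pos"],o["ft_force"],o["time"])
t=read_camera("top");s=read_camera("side")
def crop(im,x,y,w,h,k): return cv2.resize(im[y:y+h,x:x+w],None,fx=k,fy=k,interpolation=cv2.INTER_CUBIC)
cv2.imwrite("pics/d1.png",np.hstack([crop(t,360,190,90,90,4),crop(s,370,100,90,90,4)])[:,:,::-1])
E
```

```text
[ 418.01634855 -358.50021895   76.01173658] [-0.22141916  0.44595445  0.26475843] 1.1833
```

View pics/d1.png

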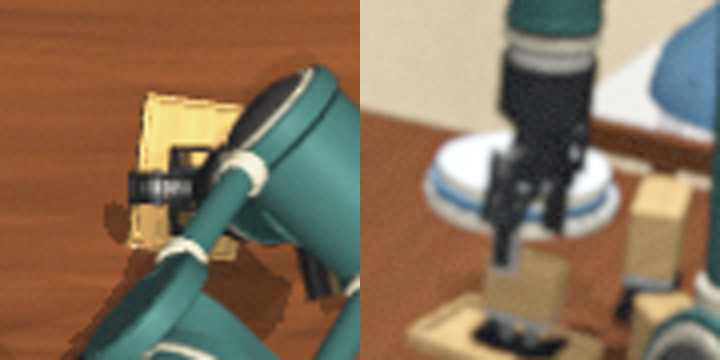

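Emit:
{"fn": "servo_tool", "kwargs": {
  "plan": [
    [0.1,0,-1.5,0,100],
    [0.1,0,-3,0,100],
    [0.1,0,-3,0,100],
    [0.1,0,-3,0,0],
    [0.1,0,-3,0,0],
    [0.1,0,-3,0,0],
    [0.1,0,-3,0,0],
    [0.1,0,-3,0,0]
  ],
  "newtons": 80
}}

```text
time: 1.95
tool_pos: [421.4, -360.8, 49.7]
ee_rot: [[0.001, -0.024, -1.0], [0.003, -1.0, 0.024], [-1.0, -0.003, -0.0]]
ft_force: [0.5, 0.5, 2.0]
grip_width: 31.1
```

Emit:
{"fn": "servo_tool", "kwargs": {
  "plan": [
    [0,0,0,0,0]
  ]
}}

```text
time: 2.03
tool_pos: [421.5, -360.8, 50.2]
ee_rot: [[0.001, -0.024, -1.0], [0.002, -1.0, 0.024], [-1.0, -0.003, -0.001]]
ft_force: [-1.5, 1.9, 1.7]
grip_width: 31.2
```

Emit:
{"fn": "servo_tool", "kwargs": {
  "plan": [
    [0,0,0,0,0]
  ]
}}

```text
time: 2.12
tool_pos: [421.5, -360.8, 50.6]
ee_rot: [[0.001, -0.024, -1.0], [0.002, -1.0, 0.024], [-1.0, -0.002, -0.001]]
ft_force: [0.3, 0.5, -1.5]
grip_width: 30.8
```

Emit:
{"fn": "servo_tool", "kwargs": {
  "plan": [
    [0,0,0.5,0,0],
    [0,0,1.5,0,0],
    [0,0,3.5,0,0],
    [0,0,6,0,0],
    [0,0,8,0,0],
    [0,0,8,0,0],
    [0,0,8,0,0]
  ]
}}

```text
time: 2.7
tool_pos: [422.4, -361.7, 132.2]
ee_rot: [[0.003, -0.024, -1.0], [-0.0, -1.0, 0.024], [-1.0, 0.0, -0.003]]
ft_force: [0.3, 0.3, -3.1]
grip_width: 31.3
```

```bash
python3 - <<'E'
from plant import *
import cv2,numpy as np
o=get_obs();print(o["tool_pos"],o["ft_force"],o["moment"],o["time"])
t=read_camera("top");s=read_camera("side");np.save("pics/s2.npy",s)
def crop(im,x,y,w,h,k): return cv2.resize(im[y:y+h,x:x+w],None,fx=k,fy=k,interpolation=cv2.INTER_CUBIC)
cv2.imwrite("pics/d2.png",np.hstack([crop(t,360,190,90,110,4),crop(s,370,80,100,110,4)])[:,:,::-1])
E
```

```text
[ 422.41919771 -361.67328687  132.18604174] [ 0.29949182  0.324662   -3.07537978] [ 0.02910376 -0.04213958  0.04610909] 2.7
```

View pics/d2.png

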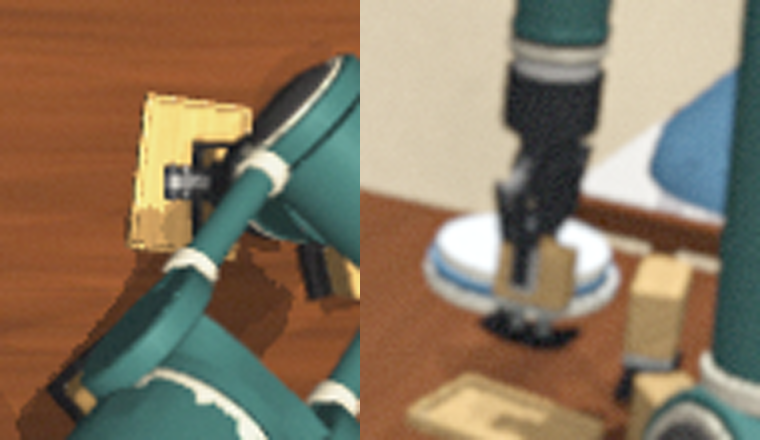

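```bash
python3 - <<'E'
import numpy as np,cv2
from h import *
s=np.load("pics/s2.npy")
im=cv2.resize(s[110:180,390:450],None,fx=10,fy=10,interpolation=cv2.INTER_CUBIC)[:,:,::-1].copy()
a=np.radians(-1.4);R=np.array([[np.cos(a),-np.sin(a)],[np.sin(a),np.cos(a)]])
for oz,col in((87,(0,255,0)),):
  Q=[[*(np.array([422.4,-361.7])+R@[sx*30,sy*16]),oz+z] for z in(82,34) for sx,sy in((1,1),(1,-1),(-1,-1),(-1,1))]
  p=(proj("side",Q)-[390,110]+.5)*10;print(p.round().tolist())
  for q in p: cv2.circle(im,tuple(int(v) for v in q),4,col,-1)
  print(proj("side",[[422.4,-361.7,87],[432.4,-361.7,87],[422.4,-351.7,87],[422.4,-361.7,97]]))
cv2.imwrite("pics/e.png",im)
E
```

```text
[[132.0, 293.0], [177.0, 262.0], [353.0, 306.0], [310.0, 338.0], [117.0, 436.0], [162.0, 404.0], [335.0, 449.0], [292.0, 483.0]]
[[410.96570206 163.6120039 ]
 [408.07553463 162.8488141 ]
 [409.67604075 164.6961552 ]
 [411.29345095 160.73017224]]
```

View pics/e.png

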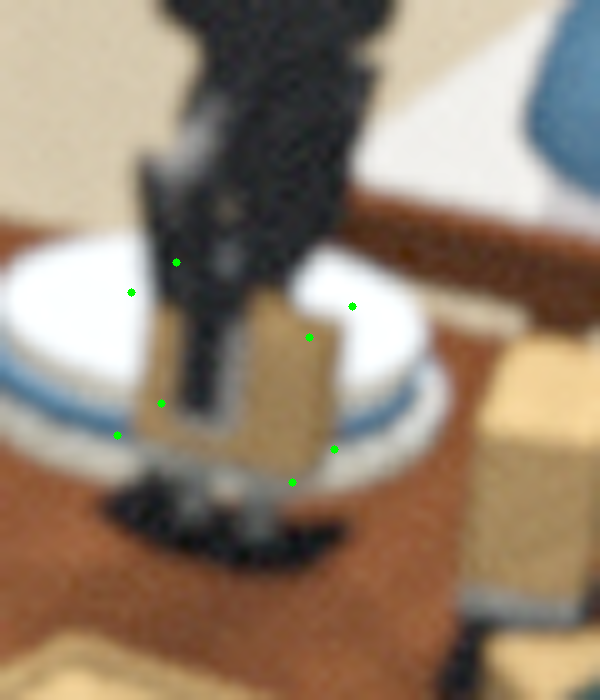

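Emit:
{"fn": "servo_tool", "kwargs": {
  "plan": [
    [1.0,2.5,0,5,0],
    [2.2,6.3,0,11,0],
    [3.6,10,0,18,0],
    [4.9,13.8,0,24,0],
    [6.2,17.5,0,31,0],
    [7.6,21.3,0,37,0],
    [8.9,25,0,44,0],
    [10.3,28.8,0,50,0]
  ]
}}

```text
time: 3.47
tool_pos: [522.1, -69.9, 127.0]
ee_rot: [[-0.007, 0.754, -0.657], [0.002, -0.657, -0.754], [-1.0, -0.007, 0.003]]
ft_force: [0.3, 0.0, -2.4]
grip_width: 31.3
```

Emit:
{"fn": "servo_tool", "kwargs": {
  "plan": [
    [1.4,3.6,0,7,0],
    [2.8,7,0,14,0],
    [4.0,10,0,19,0],
    [4.8,12.3,0,23.1,0],
    [4.8,12.3,0,23.1,0],
    [4.8,12.3,0,23.1,0],
    [4.8,12.3,0,23.1,0]
  ]
}}

```text
time: 4.05
tool_pos: [568.5, 52.8, 125.0]
ee_rot: [[-0.012, 0.951, -0.308], [-0.002, -0.309, -0.951], [-1.0, -0.011, 0.005]]
ft_force: [0.1, 0.3, -3.0]
grip_width: 31.0
```

```bash
python3 - <<'E'
from plant import *
import cv2,numpy as np
o=get_obs();print(o["tool_pos"],o["ft_force"],o["ee_rot"][:2,1],o["time"])
t=read_camera("top");s=read_camera("side");np.save("pics/s3.npy",s);np.save("pics/t3.npy",t)
def crop(im,x,y,w,h,k): return cv2.resize(im[y:y+h,x:x+w],None,fx=k,fy=k,interpolation=cv2.INTER_CUBIC)
cv2.imwrite("pics/d3.png",np.hstack([crop(t,250,160,70,80,5),crop(s,255,140,80,80,5)])[:,:,::-1])
E
```

```text
[568.54090389  52.82150104 125.00542602] [ 0.12132876  0.2647798  -2.9964835 ] [ 0.95116127 -0.30851307] 4.05
```

View pics/d3.png

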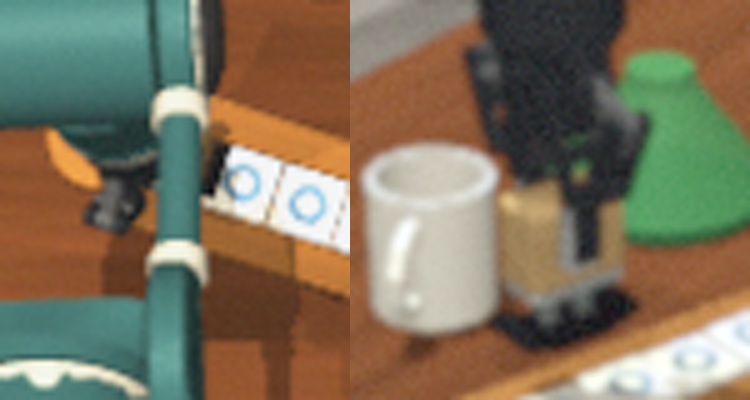

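Emit:
{"fn": "servo_tool", "kwargs": {
  "plan": [
    [0.15,0.1,-1,0,0],
    [0.15,0.1,-2.5,0,0],
    [0.15,0.1,-4,0,0],
    [0.15,0.1,-4.2,0,0],
    [0.15,0.1,-4.2,0,0],
    [0.15,0.1,-4.2,0,0]
  ]
}}

```text
time: 4.65
tool_pos: [570.4, 52.5, 83.7]
ee_rot: [[-0.011, 0.95, -0.311], [-0.001, -0.311, -0.95], [-1.0, -0.01, 0.005]]
ft_force: [0.1, -0.1, -2.7]
grip_width: 31.3
```

```bash
python3 - <<'E'
from plant import *
import cv2,numpy as np
from h import *
o=get_obs();p=o["tool_pos"];print(p,o["ft_force"],o["ee_rot"][:2,1],o["time"])
s=read_camera("side");np.save("pics/s4.npy",s);t=read_camera("top")
x0,y0,w,h=260,160,80,75
im=cv2.resize(s[y0:y0+h,x0:x0+w],None,fx=8,fy=8,interpolation=cv2.INTER_CUBIC)[:,:,::-1].copy()
a=np.radians(72);X=np.array([np.cos(a),np.sin(a)]);Y=np.array([-X[1],X[0]])
def dots(c,z,ex,ey,col):
    q=(proj("side",[[*(c+sx*ex*X+sy*ey*Y),z] for sx,sy in((1,1),(1,-1),(-1,-1),(-1,1))])-[x0,y0]+.5)*8
    cv2.polylines(im,[q.round().astype(int)],True,col,1)
B=np.array([541.1,-36.2])
dots(B,29,114,22,(255,0,255))
dots(p[:2]-2.5*X,p[2]-45+34,30,16,(0,255,0));dots(p[:2]-2.5*X,p[2]-45+82,30,16,(0,255,0))
cv2.imwrite("pics/d4.png",im)
cv2.imwrite("pics/d4t.png",cv2.resize(t[165:235,250:350],None,fx=6,fy=6)[:,:,::-1])
E
```

```text
[570.35123685  52.47890468  83.6875975 ] [ 0.13974322 -0.08808771 -2.720958  ] [ 0.95039977 -0.31088228] 4.65
```

View pics/d4.png

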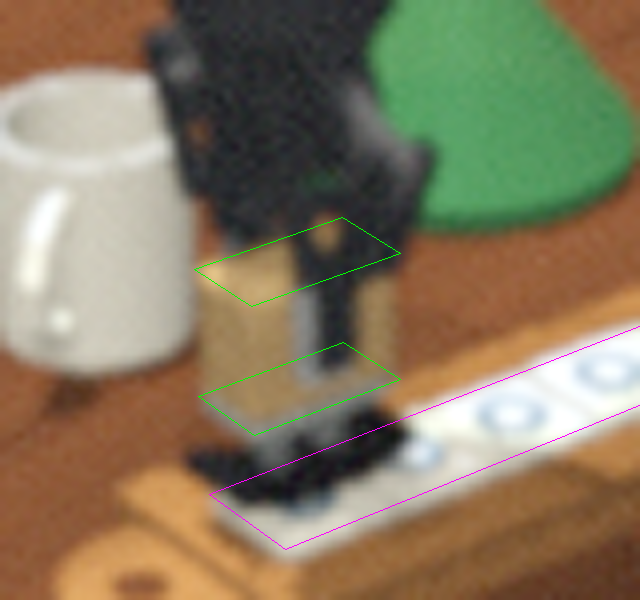

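View pics/d4t.png

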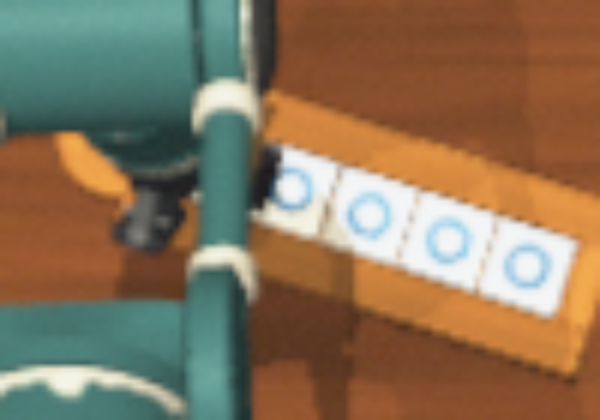

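Emit:
{"fn": "servo_tool", "kwargs": {
  "plan": [
    [-0.05,-0.15,-0.4,0,0],
    [-0.1,-0.3,-0.8,0,0],
    [-0.1,-0.3,-1.0,0,0],
    [-0.1,-0.3,-1.0,0,0]
  ]
}}

```text
time: 5.08
tool_pos: [569.7, 49.7, 74.2]
ee_rot: [[-0.009, 0.951, -0.311], [-0.001, -0.311, -0.951], [-1.0, -0.009, 0.004]]
ft_force: [0.1, -0.2, -3.2]
grip_width: 31.4
```

Emit:
{"fn": "servo_tool", "kwargs": {
  "plan": [
    [0,0,-0.15,0,0],
    [0,0,-0.3,0,0],
    [0,0,-0.3,0,0]
  ]
}}

```text
time: 5.33
tool_pos: [570.0, 49.7, 71.6]
ee_rot: [[-0.009, 0.951, -0.31], [-0.001, -0.311, -0.951], [-1.0, -0.008, 0.004]]
ft_force: [-1.6, -0.8, 2.7]
grip_width: 31.0
```

Emit:
{"fn": "servo_tool", "kwargs": {
  "plan": [
    [0,0,-0.3,0,0],
    [0,0,-0.6,0,0],
    [0,0,-0.8,0,0],
    [0,0,-1.0,0,0],
    [0,0,-1.0,0,0],
    [0,0,-1.0,0,0]
  ]
}}

```text
time: 5.83
tool_pos: [570.2, 49.8, 62.8]
ee_rot: [[-0.009, 0.951, -0.31], [-0.001, -0.31, -0.951], [-1.0, -0.008, 0.004]]
ft_force: [-4.2, -0.1, 9.3]
grip_width: 31.2
```

Emit:
{"fn": "servo_tool", "kwargs": {
  "plan": [
    [-0.06,-0.19,-0.12,0,0],
    [-0.12,-0.38,-0.12,0,0],
    [-0.19,-0.57,-0.12,0,0],
    [-0.25,-0.76,-0.12,0,0],
    [-0.31,-0.95,-0.12,0,0],
    [-0.37,-1.14,-0.12,0,0],
    [-0.43,-1.33,-0.12,0,0],
    [-0.49,-1.52,-0.12,0,0]
  ]
}}

```text
time: 6.5
tool_pos: [568.9, 36.4, 64.2]
ee_rot: [[-0.001, 0.951, -0.311], [0.002, -0.311, -0.951], [-1.0, -0.002, -0.001]]
ft_force: [0.6, 6.0, 8.0]
grip_width: 31.0
```

Emit:
{"fn": "servo_tool", "kwargs": {
  "plan": [
    [-0.25,-0.25,-0.2,0,0],
    [-0.4,-0.45,-0.22,0,0],
    [-0.52,-0.65,-0.22,0,0],
    [-0.62,-0.85,-0.22,0,0],
    [-0.72,-1.05,-0.22,0,0],
    [-0.82,-1.25,-0.22,0,0],
    [-0.92,-1.45,-0.22,0,0],
    [-1.0,-1.65,-0.22,0,0]
  ]
}}

```text
time: 7.17
tool_pos: [563.3, 21.7, 64.9]
ee_rot: [[0.008, 0.95, -0.311], [0.005, -0.311, -0.95], [-1.0, 0.006, -0.007]]
ft_force: [2.1, 6.3, 6.4]
grip_width: 30.8
```

Emit:
{"fn": "servo_tool", "kwargs": {
  "plan": [
    [-0.45,-0.45,-0.4,0,0],
    [-0.65,-0.75,-0.5,0,0],
    [-0.8,-1.05,-0.5,0,0],
    [-0.95,-1.35,-0.5,0,0],
    [-1.1,-1.65,-0.5,0,0],
    [-1.22,-1.95,-0.5,0,0],
    [-1.35,-2.25,-0.5,0,0],
    [-1.45,-2.55,-0.5,0,0]
  ]
}}

```text
time: 7.83
tool_pos: [554.3, -1.4, 63.5]
ee_rot: [[0.02, 0.95, -0.313], [0.009, -0.313, -0.95], [-1.0, 0.016, -0.014]]
ft_force: [4.1, 9.3, 8.4]
grip_width: 31.1
```

Emit:
{"fn": "servo_tool", "kwargs": {
  "plan": [
    [-0.6,-0.5,-0.42,0,0],
    [-0.8,-0.85,-0.45,0,0],
    [-0.98,-1.2,-0.45,0,0],
    [-1.15,-1.55,-0.45,0,0],
    [-1.3,-1.9,-0.45,0,0],
    [-1.45,-2.25,-0.45,0,0],
    [-1.6,-2.6,-0.45,0,0],
    [-1.75,-2.95,-0.45,0,0]
  ]
}}

```text
time: 8.5
tool_pos: [541.8, -29.8, 62.5]
ee_rot: [[0.03, 0.949, -0.314], [0.011, -0.314, -0.949], [-0.999, 0.025, -0.02]]
ft_force: [3.6, 7.9, 10.8]
grip_width: 30.9
```

Emit:
{"fn": "servo_tool", "kwargs": {
  "plan": [
    [-0.5,-0.45,-0.35,0,0],
    [-0.65,-0.8,-0.35,0,0],
    [-0.8,-1.15,-0.35,0,0],
    [-0.95,-1.5,-0.35,0,0],
    [-1.1,-1.85,-0.35,0,0],
    [-1.25,-2.2,-0.35,0,0],
    [-1.37,-2.6,-0.35,0,0],
    [-1.5,-2.95,-0.35,0,0]
  ]
}}

```text
time: 9.17
tool_pos: [531.3, -58.3, 62.3]
ee_rot: [[0.039, 0.948, -0.315], [0.013, -0.316, -0.949], [-0.999, 0.033, -0.024]]
ft_force: [2.3, 6.0, 9.3]
grip_width: 31.1
```

Emit:
{"fn": "servo_tool", "kwargs": {
  "plan": [
    [-0.45,-0.45,-0.36,0,0],
    [-0.6,-0.8,-0.38,0,0],
    [-0.75,-1.15,-0.38,0,0],
    [-0.87,-1.5,-0.38,0,0],
    [-1.0,-1.85,-0.38,0,0],
    [-1.12,-2.2,-0.38,0,0],
    [-1.24,-2.6,-0.38,0,0],
    [-1.36,-2.95,-0.38,0,0]
  ]
}}

```text
time: 9.83
tool_pos: [523.0, -86.4, 62.1]
ee_rot: [[0.05, 0.947, -0.317], [0.015, -0.318, -0.948], [-0.999, 0.042, -0.03]]
ft_force: [5.0, 9.5, 11.8]
grip_width: 31.0
```

Emit:
{"fn": "servo_tool", "kwargs": {
  "plan": [
    [-0.45,-0.4,-0.34,0,0],
    [-0.6,-0.72,-0.34,0,0],
    [-0.73,-1.04,-0.34,0,0],
    [-0.86,-1.36,-0.34,0,0],
    [-0.98,-1.68,-0.34,0,0],
    [-1.1,-2.0,-0.34,0,0],
    [-1.22,-2.32,-0.34,0,0],
    [-1.33,-2.64,-0.34,0,0]
  ]
}}

```text
time: 10.5
tool_pos: [514.1, -112.1, 62.0]
ee_rot: [[0.058, 0.946, -0.318], [0.016, -0.319, -0.948], [-0.998, 0.05, -0.034]]
ft_force: [2.7, 6.7, 11.0]
grip_width: 31.0
```

Emit:
{"fn": "servo_tool", "kwargs": {
  "plan": [
    [-0.45,-0.4,-0.34,0,0],
    [-0.6,-0.72,-0.35,0,0],
    [-0.72,-1.02,-0.35,0,0],
    [-0.82,-1.3,-0.35,0,0],
    [-0.9,-1.5,-0.35,0,0],
    [-0.94,-1.65,-0.35,0,0],
    [-0.94,-1.7,-0.35,0,0],
    [-0.94,-1.7,-0.35,0,0]
  ]
}}

```text
time: 11.17
tool_pos: [509.6, -128.8, 62.1]
ee_rot: [[0.068, 0.945, -0.319], [0.017, -0.321, -0.947], [-0.998, 0.059, -0.038]]
ft_force: [3.4, 7.5, 11.2]
grip_width: 31.3
```

```bash
python3 - <<'E'
from plant import *
import cv2,numpy as np
s=read_camera("side");t=read_camera("top")
np.save("pics/s5.npy",s)
cv2.imwrite("pics/d5.png",cv2.resize(s[165:255,260:390],None,fx=6,fy=6,interpolation=cv2.INTER_CUBIC)[:,:,::-1])
cv2.imwrite("pics/d5t.png",cv2.resize(t[165:235,250:370],None,fx=6,fy=6,interpolation=cv2.INTER_CUBIC)[:,:,::-1])
E
```

```text
(no output)
```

View pics/d5.png

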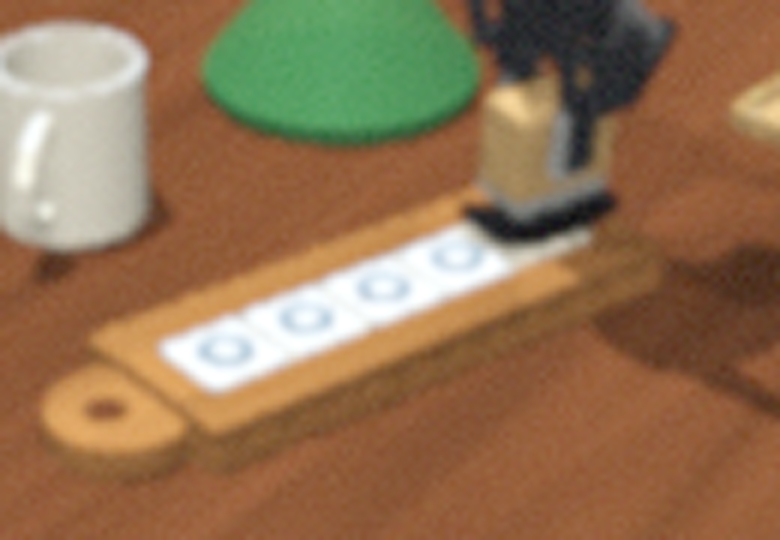

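View pics/d5t.png

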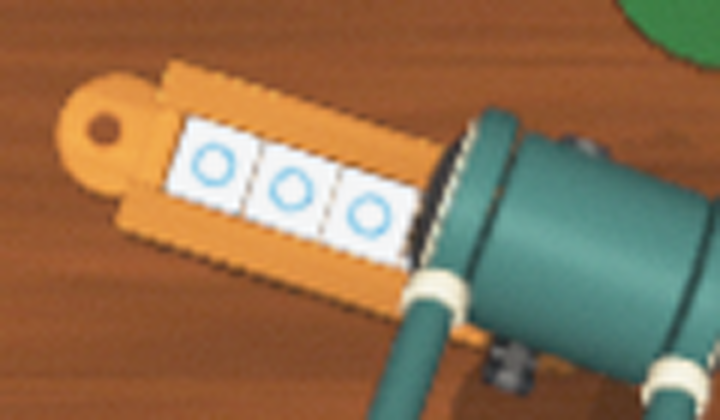

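Emit:
{"fn": "servo_tool", "kwargs": {
  "plan": [
    [0,0,0.5,0,0],
    [0,0,1.5,0,0],
    [0,0,3,0,0],
    [0,0,5,0,0],
    [0,0,7,0,0],
    [0,0,7,0,0],
    [0,0,7,0,0]
  ]
}}

```text
time: 11.85
tool_pos: [510.6, -129.1, 132.9]
ee_rot: [[0.071, 0.945, -0.319], [0.015, -0.321, -0.947], [-0.997, 0.062, -0.037]]
ft_force: [0.1, 0.0, -2.9]
grip_width: 30.7
```

```bash
python3 - <<'E'
from plant import *
import cv2,numpy as np
s=read_camera("side")
np.save("pics/s6.npy",s)
cv2.imwrite("pics/d6.png",cv2.resize(s[140:240,260:390],None,fx=6,fy=6,interpolation=cv2.INTER_CUBIC)[:,:,::-1])
E
```

```text
(no output)
```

View pics/d6.png

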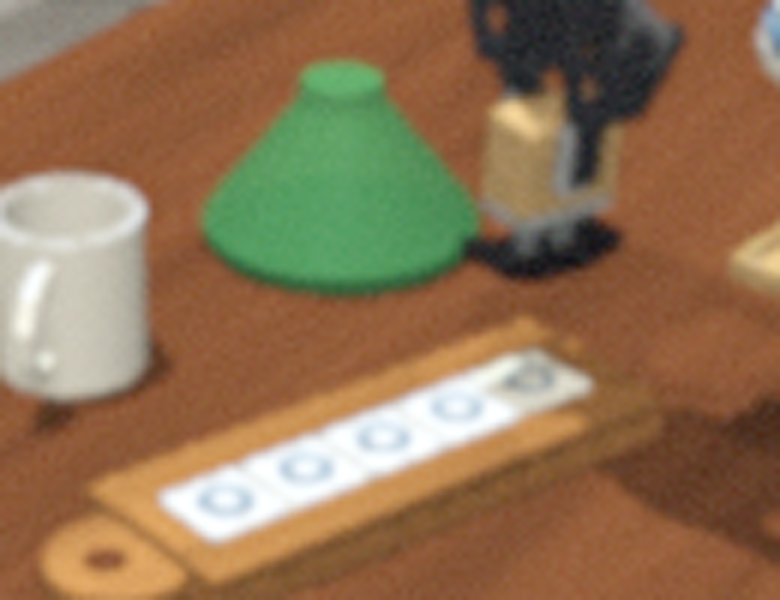

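Emit:
{"fn": "servo_tool", "kwargs": {
  "plan": [
    [-0.7,-2,0,-7,0],
    [-1.5,-4.2,0,-14,0],
    [-2.2,-6.4,0,-21,0],
    [-3,-8.6,0,-28,0],
    [-3.7,-10.8,0,-35,0],
    [-4.5,-13,0,-42,0],
    [-5.3,-15.2,0,-49,0],
    [-6,-17.4,0,-56,0]
  ]
}}

```text
time: 12.57
tool_pos: [447.1, -302.6, 128.7]
ee_rot: [[0.048, 0.257, -0.965], [-0.045, -0.965, -0.259], [-0.998, 0.056, -0.035]]
ft_force: [0.7, -0.6, -2.2]
grip_width: 31.3
```

Emit:
{"fn": "servo_tool", "kwargs": {
  "plan": [
    [-0.5,-2,0,-7,0],
    [-1,-4,0,-14,0],
    [-1.4,-5.4,0,-21,0],
    [-1.5,-5.4,0,-22.4,0],
    [-1.5,-5.4,-2,-22.4,0],
    [-1.5,-5.4,-4,-22.4,0],
    [-1.5,-5.4,-4,-22.4,0]
  ]
}}

```text
time: 13.15
tool_pos: [428.0, -353.3, 82.2]
ee_rot: [[0.018, -0.13, -0.991], [-0.052, -0.99, 0.129], [-0.998, 0.049, -0.025]]
ft_force: [-0.9, 2.0, -4.7]
grip_width: 31.2
```

```bash
python3 - <<'E'
from plant import *
import cv2,numpy as np
t=read_camera("top");s=read_camera("side")
def crop(im,x,y,w,h,k): return cv2.resize(im[y:y+h,x:x+w],None,fx=k,fy=k,interpolation=cv2.INTER_CUBIC)
cv2.imwrite("pics/d7.png",np.hstack([crop(t,360,190,90,100,4),crop(s,360,110,100,100,4)])[:,:,::-1])
c=crop(t,250,165,120,70,6);cv2.imwrite("pics/d7b.png",np.vstack([c,crop(s,265,185,120,60,6)])[:,:,::-1])
E
```

```text
(no output)
```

View pics/d7.png

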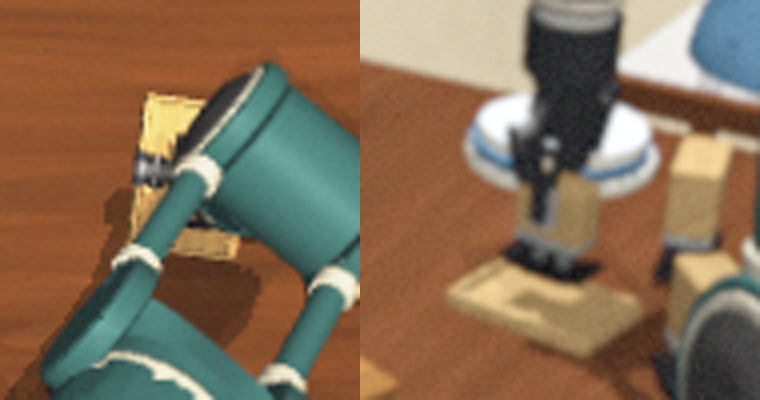

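View pics/d7b.png

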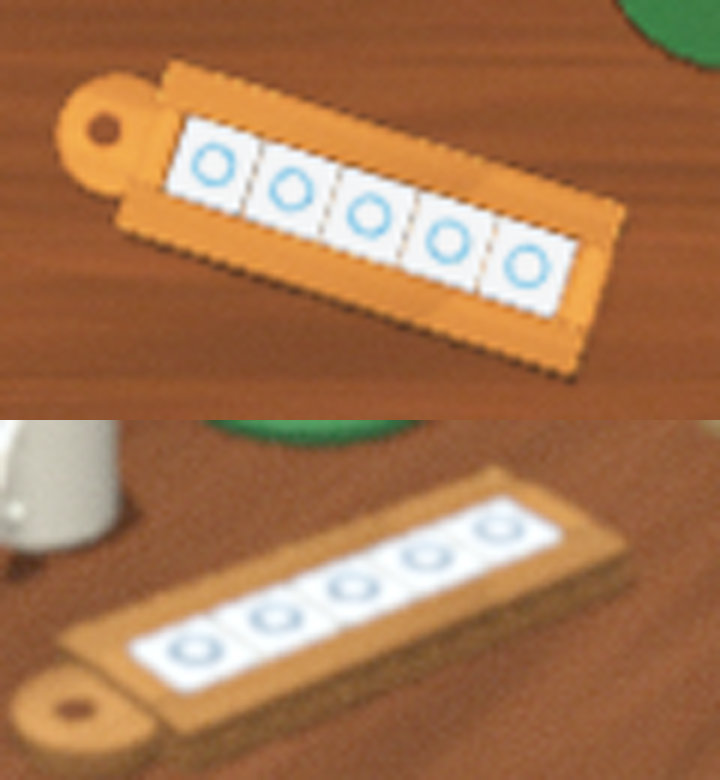

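Emit:
{"fn": "servo_tool", "kwargs": {
  "plan": [
    [0.2,-0.3,-1,0,0],
    [0.3,-0.3,-2,0,0],
    [0.3,-0.3,-2.8,0,0],
    [0.3,-0.3,-2.8,0,0],
    [0.3,-0.3,-2.8,0,0]
  ]
}}

```text
time: 13.67
tool_pos: [432.7, -357.4, 57.0]
ee_rot: [[0.021, -0.13, -0.991], [-0.055, -0.99, 0.128], [-0.998, 0.051, -0.028]]
ft_force: [-0.3, -0.3, -2.1]
grip_width: 31.0
```

```bash
python3 - <<'E'
from plant import *
import cv2,numpy as np
from h import *
s0=np.load("pics/side0.npy");s=read_camera("side")
a=np.radians(72);X=np.array([np.cos(a),np.sin(a)]);B=np.array([541.1,-36.2])
for i,sx in enumerate((92,46,0,-46,-92)):
    r=[]
    for im in(s0,s):
        p=proj("side",[[*(B+sx*X),27]])[0];x,y=int(p[0])-8,int(p[1])-6
        c=im[y:y+14,x:x+17].astype(float);w=np.clip(c[...,2]-c[...,0]-8,0,None);yy,xx=np.mgrid[:14,:17]
        r.append([(w*xx).sum()/w.sum()+x,(w*yy).sum()/w.sum()+y])
    e=proj("side",[[*(B+sx*X),29],[*(B+sx*X),24]])
    print(i+1,"moved",np.round(np.subtract(r[1],r[0]),2),"expected",np.round(e[1]-e[0],2))
E
```

```text
1 moved [-0.03  1.01] expected [0.02 1.56]
2 moved [0.01 1.18] expected [-0.    1.54]
3 moved [0.03 0.96] expected [-0.03  1.52]
4 moved [-0.16  1.06] expected [-0.05  1.5 ]
5 moved [0.41 0.69] expected [-0.07  1.48]
```

```bash
python3 - <<'E'
from plant import *
import cv2,numpy as np
from h import *
s0=np.load("pics/side0.npy");ss=[read_camera("side") for _ in range(2)];s=np.mean(ss,0);np.save("pics/s8.npy",s)
a=np.radians(72);X=np.array([np.cos(a),np.sin(a)]);B=np.array([541.1,-36.2])
def up(im):
    c=im.astype(np.float32);return cv2.resize(c,None,fx=8,fy=8,interpolation=cv2.INTER_CUBIC)
for ch,nm in((0,"red"),(2,"blue")):
  A=up(s0[...,ch]);Bm=up(s[...,ch])
  for i,sx in enumerate((92,46,0,-46,-92)):
    out=[]
    for src,dst in((A,Bm),(Bm,A)):
      p=proj("side",[[*(B+sx*X),29 if src is A else 24]])[0]+[0.5,1.2];x,y=[int(round(v*8)) for v in p]
      hw,hh=52,40
      T=src[y-hh:y+hh,x-hw:x+hw];m=28
      r=cv2.matchTemplate(dst[y-hh-m:y+hh+m,x-hw-m:x+hw+m],T,cv2.TM_CCOEFF_NORMED);_,v,_,l=cv2.minMaxLoc(r)
      out.append(((l[0]-m)/8,(l[1]-m)/8,round(v,3)))
    print(nm,i+1,out)
E
python3 - <<'E'
import numpy as np,cv2
a=np.load("pics/side0.npy").astype(np.uint8);b=np.load("pics/s8.npy").astype(np.uint8)
f=lambda im:cv2.resize(im[190:240,270:375],None,fx=6,fy=6,interpolation=cv2.INTER_CUBIC)
cv2.imwrite("pics/cmp.png",np.vstack([f(a),f(b)])[:,:,::-1])
E
```

```text
red 1 [(0.0, 1.125, 0.982), (0.0, -1.125, 0.982)]
red 2 [(0.125, 1.5, 0.949), (-0.125, -1.5, 0.949)]
red 3 [(0.0, 1.0, 0.983), (0.0, -1.0, 0.985)]
red 4 [(0.0, 1.375, 0.969), (0.0, -1.375, 0.97)]
red 5 [(-0.125, 1.0, 0.948), (0.125, -1.0, 0.952)]
blue 1 [(0.0, 1.0, 0.993), (0.0, -1.0, 0.996)]
blue 2 [(0.0, 1.375, 0.984), (0.0, -1.375, 0.986)]
blue 3 [(0.0, 0.875, 0.991), (0.0, -0.875, 0.993)]
blue 4 [(0.0, 1.25, 0.987), (0.125, -1.25, 0.989)]
blue 5 [(0.0, 0.875, 0.992), (0.125, -0.875, 0.992)]
```

View pics/cmp.png

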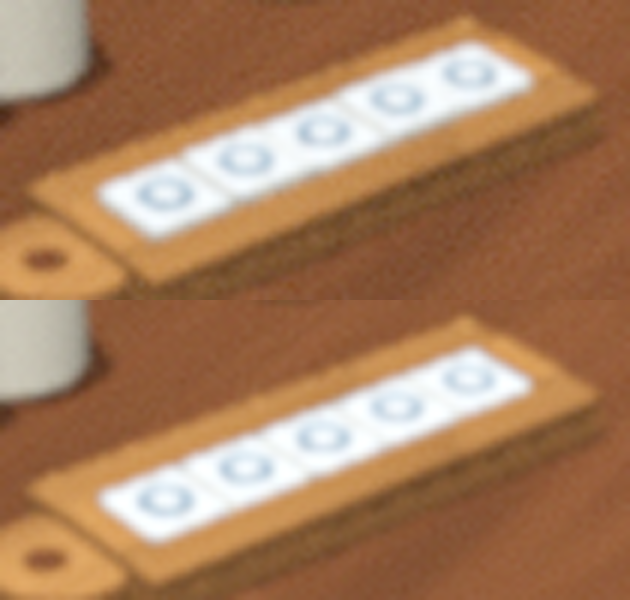

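```bash
python3 - <<'E'
import numpy as np,cv2
for nm in("side0","s8"):
    s=np.load(f"pics/{nm}.npy").astype(float)
    # subpixel upper and lower boundary of white (blue channel) per column
    U=[];L=[];C=[]
    for x in range(291,352):
        col=s[190:240,x,2];th=125
        i=np.where(col>th)[0];a,b=i[0],i[-1]
        U.append(190+a-(col[a]-th)/(col[a]-col[a-1]));L.append(190+b+(col[b]-th)/(col[b]-col[b+1]));C.append(x)
    C=np.array(C)
    for n,v,r in(("upper",np.array(U),(291,348)),("lower",np.array(L),(300,351))):
        m=(C>=r[0])&(C<=r[1]);c=np.polyfit(C[m],v[m],1);res=v[m]-np.polyval(c,C[m])
        print(nm,n,"slope %.3f"%c[0],"res by 6-col bins",[round(float(np.median(res[k:k+6])),2) for k in range(0,len(res)-3,6)])
E
```

```text
side0 upper slope -0.387 res by 6-col bins [0.16, 0.01, -0.23, -0.09, 0.17, 0.22, -0.27, -0.17, 0.11, 0.15]
side0 lower slope -0.407 res by 6-col bins [0.08, -0.11, 0.02, -0.09, 0.14, 0.08, -0.07, -0.06, 0.12]
s8 upper slope -0.391 res by 6-col bins [-0.03, -0.04, -0.05, 0.08, -0.0, 0.14, 0.01, -0.12, -0.01, 0.02]
s8 lower slope -0.408 res by 6-col bins [0.02, -0.04, 0.04, -0.02, 0.04, -0.02, 0.04, -0.01, 0.04]
```

Emit:
{"fn": "servo_tool", "kwargs": {
  "plan": [
    [-0.1,0,-0.3,0,0],
    [-0.1,0,-0.6,0,0],
    [-0.1,0,-0.7,0,0],
    [-0.1,0,-0.7,0,0]
  ]
}}

```text
time: 14.15
tool_pos: [432.7, -358.4, 51.6]
ee_rot: [[0.024, -0.13, -0.991], [-0.057, -0.99, 0.128], [-0.998, 0.053, -0.031]]
ft_force: [-0.2, -0.6, -1.8]
grip_width: 31.1
```

Emit:
{"fn": "servo_tool", "kwargs": {
  "plan": [
    [-0.1,0,-0.2,0,0],
    [-0.1,0,-0.3,0,0],
    [-0.1,0,-0.3,0,0]
  ]
}}

```text
time: 14.4
tool_pos: [432.5, -358.6, 49.3]
ee_rot: [[0.025, -0.13, -0.991], [-0.057, -0.99, 0.129], [-0.998, 0.053, -0.032]]
ft_force: [1.7, 2.1, 4.0]
grip_width: 31.1
```

Emit:
{"fn": "servo_tool", "kwargs": {
  "plan": [
    [0,0,0.12,0,0],
    [0,0,0.12,0,0],
    [0,0,0.12,0,45],
    [0,0,0.12,0,50],
    [0,0,0.12,0,60],
    [0,0,0.12,0,80],
    [0,0,0.12,0,100],
    [0,0,0.12,0,100]
  ]
}}

```text
time: 15.07
tool_pos: [432.4, -358.6, 50.4]
ee_rot: [[0.025, -0.13, -0.991], [-0.057, -0.99, 0.129], [-0.998, 0.053, -0.032]]
ft_force: [0.3, 0.3, 0.6]
grip_width: 84.2
```

Emit:
{"fn": "servo_tool", "kwargs": {
  "plan": [
    [0,0,0,0,100],
    [0,0,0,0,100]
  ]
}}

```text
time: 15.23
tool_pos: [432.4, -358.6, 50.4]
ee_rot: [[0.025, -0.13, -0.991], [-0.057, -0.99, 0.129], [-0.998, 0.053, -0.032]]
ft_force: [-1.3, 0.9, -0.2]
grip_width: 85.3
```

```bash
python3 - <<'E'
from plant import *
import cv2,numpy as np
t=read_camera("top");s=read_camera("side")
def crop(im,x,y,w,h,k): return cv2.resize(im[y:y+h,x:x+w],None,fx=k,fy=k,interpolation=cv2.INTER_CUBIC)
cv2.imwrite("pics/d9.png",np.hstack([crop(t,360,190,80,80,5),crop(s,370,120,80,80,5)])[:,:,::-1])
E
```

```text
(no output)
```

View pics/d9.png

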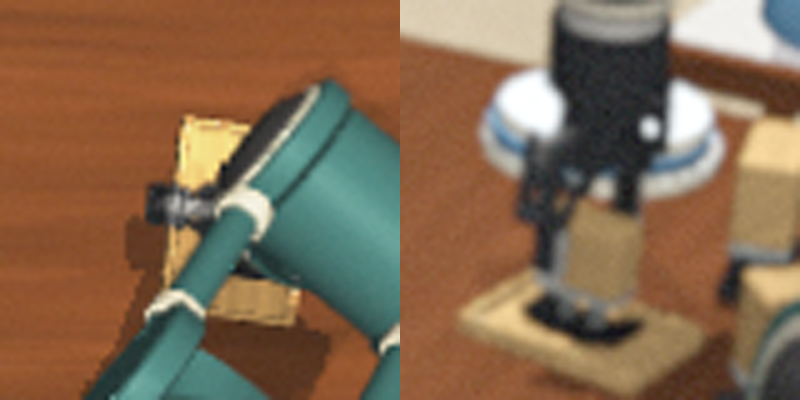

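Emit:
{"fn": "servo_tool", "kwargs": {
  "plan": [
    [0,0,1,0,100],
    [0,0,3,0,100],
    [0,0,6,0,100],
    [0,0,10,0,100],
    [0,0,14,0,100],
    [-2,-4,16,0,100],
    [-4,-8,16,0,100],
    [-6,-12,16,0,100]
  ]
}}

```text
time: 16.0
tool_pos: [379.3, -469.2, 215.0]
ee_rot: [[0.03, -0.128, -0.991], [-0.063, -0.99, 0.126], [-0.998, 0.059, -0.037]]
ft_force: [-0.0, 0.5, 0.0]
grip_width: 85.7
```

Emit:
{"fn": "servo_tool", "kwargs": {
  "plan": [
    [-2,-4,0,0,100],
    [-4,-8,0,0,100],
    [-5,-12,0,0,100],
    [-5,-14,0,0,100],
    [-5,-14,0,0,100],
    [-5,-14,0,0,100]
  ]
}}

```text
time: 16.5
tool_pos: [328.5, -610.5, 215.2]
ee_rot: [[0.03, -0.13, -0.991], [-0.063, -0.99, 0.128], [-0.998, 0.058, -0.037]]
ft_force: [-0.3, 0.4, 0.2]
grip_width: 85.7
```

```bash
python3 - <<'E'
from plant import *
import cv2,numpy as np
print(get_obs()["time"],get_obs()["tool_pos"])
t=read_camera("top");s=read_camera("side")
def crop(im,x,y,w,h,k): return cv2.resize(im[y:y+h,x:x+w],None,fx=k,fy=k,interpolation=cv2.INTER_CUBIC)
cv2.imwrite("pics/d10.png",np.hstack([crop(t,370,195,80,80,5),crop(s,370,120,80,80,5)])[:,:,::-1])
cv2.imwrite("pics/d10t.png",t[:,:,::-1])
E
```

```text
16.5 [ 328.4554665  -610.4678013   215.22603358]
```

View pics/d10.png

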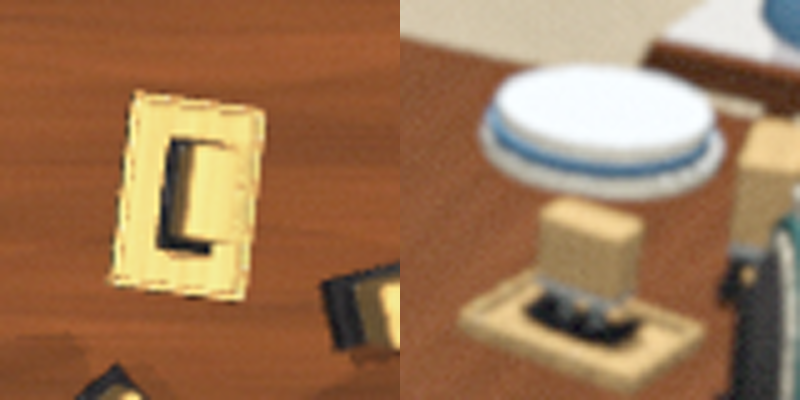

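View pics/d10t.png

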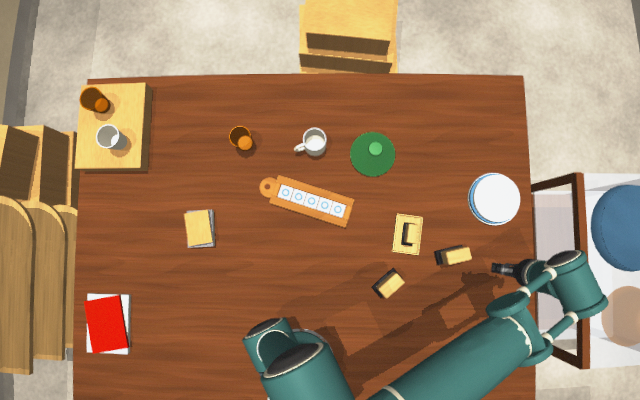

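The block stands upright in the tray at top pixel (408,234). The board, with its straight tile row, and the bystanders are where they were.

```bash
python3 -c "
from plant import *
print(hand_in())"
```

```text
the job is handed in; nothing more can be done
None
```

I pressed all five tiles in one unbroken slide, stood the block back upright in its tray, and handed the job in at about 16.6 s.

- **Block choice:** I used the block in the tray. Its grip measured about 60 x 32 mm; the two blocks lying loose on the counter looked larger.
- **Pressing:** I set the block down on the tile beside the hanging tab. I slid it to the last tile at about 20–45 mm/s without lifting. The force, read at the end of each move, was 9.4 to 14.8 N (about 5 to 9 mm of spring), so well short of bottoming out.
- **Tiles:** In the side view, the tile edges bent by up to about 0.27 px before pressing and by no more than 0.14 px after. The tiles moved down by different amounts (0.9 to 1.5 px, where the full 5 mm would be about 1.5 px), and the view before pressing showed them standing at unequal heights. At this resolution, "flush" is good to about half a millimetre.
- **Tray:** The last pictures show the block upright inside the tray and clear of the walls. By eye, the tumbler, mug, shade and books had not moved.
- **Flaws:** The tool tilted gradually to about 4° while dragging. It also ran up to about 4 mm off the row's centre line near the start, which I corrected over the next moves.

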